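# Raise the fume booth's sash and take the nozzle out

## Task

Lift the clear sliding sash of the fume booth by its handle, nearly all the way, until it stays up on its own when you let go; never let it drop. Then reach in under it, take out the copper welding nozzle and set it down standing upright on the floor of the open metal tray. Leave the sash up and everything else where it is.

Things in the scene. Friction and masses are not known exactly. Their poses are not given: they have to be found in the camera images.
- booth: Fume booth, fixed, 270 deep x 360 wide x 380 high mm: clear sides and roof. x to its back, y to its left. Origin at worktop height; floor from x = -140 (front edge) to 130, its top at z = 8. The front leans back 20 degrees: x = -140 at the floor, -2 at the roof. 320 wide inside. A steel gantry beam crosses overhead at world x = 0.58, z = 0.55 to 0.63 m: keep the arm below or before it.
- booth_edge (a point): Middle of the lower edge of the fixed clear pane that closes the front of the booth above the opening, at booth x = -67, z = 177 mm; its rail is 16 mm thick. Below it the front is open for 328 mm of width once the sash is up; the sash slides just in front of it. Axes as the booth's.
- sash (a joint): Travel of the sash up along the leaning front, m: 0 shut, 0.20 fully up, along booth direction (sin 20, 0, cos 20). Clear pane in a 10 mm aluminium frame, 185 high x 326 wide mm; its lower edge is 11 mm over the worktop when shut. A counterweight arm on the booth's left side helps more the higher it is: low down it falls if let go, from about 0.11 up friction holds it. Lifting takes up to 7 N.
- sash_grip (a point): Where to pinch the sash's black lift handle, mid-width near its lower edge (moves with it; 50 mm over the worktop when shut): a bar 14 x 14 mm that stands 50 mm straight out from the pane, with a lip at its end turned 12 mm down, no wider than the bar. The point is on the axis of the bar, 31 mm out from the pane. Pinch across booth y, tool tilted back to the robot. Axes: z along the travel, x into the booth.
- nozzle: Copper welding nozzle, 26 mm diameter, 32 high, narrower at the top, 35 g, upright on the booth floor 70 mm behind its front edge, left or right of the middle. Origin at the centre of its underside, z up. The pane above lets the tool in only tilted 30 to 50 degrees (hand nearer the robot than the tips), under the raised sash and handle; pinch it across booth y.
- lens_case: Round white plastic case, 47 mm diameter, 17 high, on the booth floor beside the nozzle. Bystander. Origin at the centre of its underside.
- tray: Open aluminium tray fixed on the worktop to the left or right of the booth, 130 (x) x 100 (y) x 20 mm high outside, walls and floor 4 mm. Origin at the centre of its underside; the inner floor is at z = 4 mm.
- tape: Roll of masking tape lying flat, 96 mm diameter, 24 high, on the other side from the tray. Bystander. Origin at the centre of its underside.
- driver: Screwdriver lying on the worktop in front of the booth, right, 173 long, handle 27 mm thick, along its x. Bystander. Origin at the middle of its underside.
- pliers: Pliers lying on the worktop in front of the booth, left, 153 x 50 x 13 mm, along its x. Bystander. Origin at the middle of its underside.

How it is judged:
By the outcome, as a careful person would: the job done as asked, in the order asked, and still so for the second after the job is handed in, with the robot touching nothing.
It also fails if it takes over 58 s, if anything falls off the work surface, if the arm or the gripper's body presses on something with over 40 N, if the wrist force passes 120 N, or if a joint passes its speed limit or range.

## Robot

A 7-joint arm with a two-finger parallel gripper is mounted at the origin on a cart in front of the work surface, level with it; the furniture and walls round the work are solid. World frame = base frame: x ahead of the robot, y to its left, z up, the work surface at z = 0. Lengths are in m, angles in rad, forces in N, time in s.
With the tool pointing down it reaches from about 0.4 to 0.85 m from the base axis. Payload 10.4 kg.
Tool frame: the origin (TCP) lies midway between the tips of the shut fingers; the grasp point (between the pads) lies 19 mm behind it; z points along the fingers, y is the direction in which the jaws open and shut (so a half turn about z gives the same grasp; the last joint's range is limited). The gripper opens to 85 mm and grips with 20 to 120 N. Pads are 22 mm wide; open, the fingers measure 114 mm over their backs; the gripper's body (76 mm by 85 mm) begins 54 mm behind the grasp point. The pads swing forward as they close: fully open they stand 13 mm farther back than shut.
Start: joints at [1.174, 0.332, -0.065, 1.46, 0.022, 1.35, -0.088], TCP at [0.228, -0.582, 0.231] pointing down, gripper open.
Joint ranges: [-2.6, 2.6], [-0.5, 2.12], [-1.47, 1.34], [0.16, 2.42], [-1.27, 4.41], [0.06, 2.06], [-2.6, 2.6]. Speed limits (rad/s): [2.22, 2.22, 2.79, 2.79, 3.14, 3.14, 3.14].

## Interface

Orientations are given as a unit quaternion [x, y, z, w].
In Python, from workcell import manip, camera, camera_info, workorder, nets gives the robot as it stands.
- The arm moves only by the tool apply_moves, never from a script. Its argument "commands" is a list of rows, each a list of 5 numbers: the shift along the tool's x, y, z in m, then the turn about the tool's z in degrees, then the gripper command: -1 is fully open, 1 is shut, values between are in proportion. A call has 1 to 5 rows; each row shifts and turns the pose as measured when the row begins, along the tool's axes as they then stand; what a row does not reach is not made up. A row lasts 1/12 s, in which the tool goes at most 41.7 mm and 7.16 degrees, less where a joint would pass 70% of its speed; a pose out of reach is approached as far as the arm can. A call is refused whole if a number of a shift passes 0.0417 or a number of a turn 7.16, either way. A call with a gripper value outside its range is refused whole. The fingers move at their own pace and stop on an object; "squeeze" is the grip in N (left out, the last holds). Time passes only in rows, so rows that do not move let the fingers close. It gives the time, the measured TCP pose, the force and the opening at its end, in the units of the state.
- manip.get_obs(): the state, without advancing time (a new reading comes with each control period).
- camera(name): name is "side" or "top" or "wrist"; returns (picture, depth): 480x640x3 uint8, red, green, blue; 480x640 float32, m along the optical axis (not along the pixel's ray), 0 where there is no reading.
- camera_info(name): a dict with "camera_matrix" (3x3 intrinsics, pixels), "xyz" and "rotation" of the camera in the world; the wrist camera has in their place "T_tool_cam" (4x4, takes a point from camera to tool coordinates, whose origin is the TCP and whose axes are the flange's). Camera axes: x right, y down, z forward; pixel columns grow to the right and rows downward; lengths in m; the calibration is good to about 2 mm. A picture is of the moment at which its call begins: read the wrist's pose just before it. camera_info takes no time and is no camera call.
- workorder.hand_in(): hands the job in, once; it reports no verdict.
Trained networks look in the newest picture that a camera, given by its name, has taken for a name from the list of things; names that differ only in an ending like _2 or _b are one class to them, and where a whole thing is asked for, a point or a joint stands for the part that bears it (a point fixed in the world has none). Each returns a list of dicts, best first, with "conf" (0 to 1); they miss things now and then, are a little off and sometimes report something else, mostly with a low value. They report only what shows in the picture. A call takes as long as a camera call.
- nets.look_for(camera, thing): "rect" ([left, top, width, height] in pixels, round what is visible of it).
- nets.place_of(camera, thing): "xy" ([column, row] in pixels: a listed point, or the origin of a listed thing).
The state is a dict: "clock": time; "joint_pos": joint angles; "joint_velocities": joint speeds; "tau": joint torques, N m; "position": TCP position; "ee_rot": TCP orientation; "ft_force": force on the tool from outside, world axes, zero at the start; "torque": the same for the moment, N m; "grip_width": opening from 0.0 (shut) to 1.0 (fully open).
Only numpy, scipy, OpenCV 4.12 (cv2) and the standard library are available. Lean on these libraries where they do the work, as an engineer would, in place of code of your own. Each camera call takes 0.05 s, during which the arm holds its last target. There are 200 camera calls.

## Working session

There is one attempt and no reset: what is moved stays moved. The work goes in short steps, Python scripts to look and compute and a tool call to move; the robot and the scene stay as the last step left them, time stands still between calls to the robot, and variables do not carry over. Pictures are saved under pics/ and viewed, about 8 in all and at most 12, crops included, and the job is handed in when it is done.

Besides the shell and the picture viewer there is one more tool, called after "Request:" as a command line: name --pt "numbers of a row" for each row, then --argument value for the rest. apply_moves: Moves the arm, as the interface text tells. Its arguments: {"type":"object","properties":{"commands":{"type":"array","items":{"type":"array","items":{"type":"number"}}},"squeeze":{"type":"number"}},"required":["commands"]}

```bash
ls -la; mkdir -p pics; cat > h.py <<'E'
import numpy as np, cv2
from scipy.spatial.transform import Rotation as R
from workcell import manip, camera, camera_info, workorder, nets
def pose(o=None):
    o=o or manip.get_obs(); return np.array(o["position"]),R.from_quat(o["ee_rot"]).as_matrix()
def cam(name):
    i=camera_info(name);K=np.array(i["camera_matrix"])
    if name=="wrist":
        p,r=pose();T=np.eye(4);T[:3,:3]=r;T[:3,3]=p;T=T@np.array(i["T_tool_cam"]);return K,T[:3,:3],T[:3,3]
    r=np.array(i["rotation"]); return K,(r if r.shape==(3,3) else R.from_quat(r).as_matrix()),np.array(i["xyz"])
def ray(c,uv):
    K,r,t=c; return t, r@np.linalg.solve(K,[uv[0],uv[1],1.])
def at_z(c,uv,z):
    t,d=ray(c,uv); return t+d*(z-t[2])/d[2]
def at_d(c,uv,dep):
    t,d=ray(c,uv); return t+d*dep
def proj(c,P):
    K,r,t=c; q=K@(r.T@(np.array(P)-t)); return q[:2]/q[2]
E
python3 - <<'E'
from h import *
o=manip.get_obs();print(o)
np.set_printoptions(precision=4,suppress=True)
print(pose(o)[1])
for n in("top","side","wrist"):
    c=cam(n);print(n,c); im,d=camera(n);cv2.imwrite(f"pics/{n}0.png",im[:,:,::-1])
    for t in "booth booth_edge sash_grip nozzle lens_case tray tape driver pliers".split():
        r=nets.place_of(n,t)[:2]
        print(t,[(round(x["conf"],2),np.round(x["xy"],1), np.round(at_z(c,x["xy"],0),3)) for x in r])
E
```

```text
total 12
drwxr-xr-x  3 agent agent 4096 Dec  5 08:34 .
drwxr-xr-x 23 root  root  4096 Dec  5 08:34 ..
drwxr-xr-x  2 agent agent 4096 Dec  5 08:34 pics
{'clock': 0.0, 'joint_pos': array([ 1.17441402,  0.3328474 , -0.06472784,  1.46096641,  0.02159353,
        1.34988131, -0.0885264 ]), 'joint_velocities': array([ 1.41466634e-03, -1.38064507e-04, -1.66836641e-03,  8.00924648e-05,
       -4.59987616e-04, -3.76375898e-04,  6.77990802e-04]), 'tau': array([ 4.42467708e-04, -6.25445580e+01,  4.89390583e-02, -3.91602373e+01,
        1.60836393e-02,  9.87326028e-03, -2.26171397e-05]), 'position': array([ 0.22808518, -0.58148607,  0.23051929]), 'ee_rot': array([ 9.82584519e-01,  1.85814873e-01, -1.55617684e-04, -6.86118554e-04]), 'ft_force': array([-0.45092488, -0.18804737, -0.08216388]), 'torque': array([-0.00606082,  0.04189605,  0.03962516]), 'grip_width': 0.9971639124910413}
[[ 0.9309  0.3652 -0.0006]
 [ 0.3652 -0.9309  0.0013]
 [-0.0001 -0.0014 -1.    ]]
top (array([[536.9544,   0.    , 320.0181],
       [  0.    , 536.9544, 241.7161],
       [  0.    ,   0.    ,   1.    ]]), array([[-0.3
[... 1119 characters left out ...]
array([ 0.641, -0.085,  0.   ]))]
nozzle []
lens_case []
tray [(0.82, array([181.4, 398.4]), array([0.522, 0.381, 0.   ]))]
tape [(0.76, array([447. , 255.8]), array([ 0.541, -0.373,  0.   ]))]
driver [(0.9, array([408. , 309.4]), array([ 0.445, -0.124,  0.   ]))]
pliers [(0.75, array([297.3, 358.5]), array([0.473, 0.158, 0.   ]))]
wrist (array([[416.5956,   0.    , 324.5221],
       [  0.    , 416.5956, 234.8427],
       [  0.    ,   0.    ,   1.    ]]), array([[ 0.3656, -0.8932, -0.2619],
       [-0.9308, -0.3506, -0.1036],
       [ 0.0007,  0.2816, -0.9595]]), array([ 0.2941, -0.5555,  0.3739]))
booth []
booth_edge []
sash_grip []
nozzle []
lens_case []
tray []
tape []
driver []
pliers []
```

View pics/side0.png

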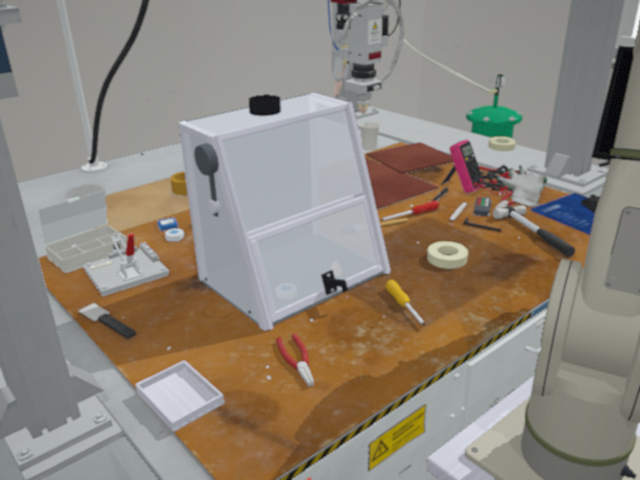

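View pics/top0.png

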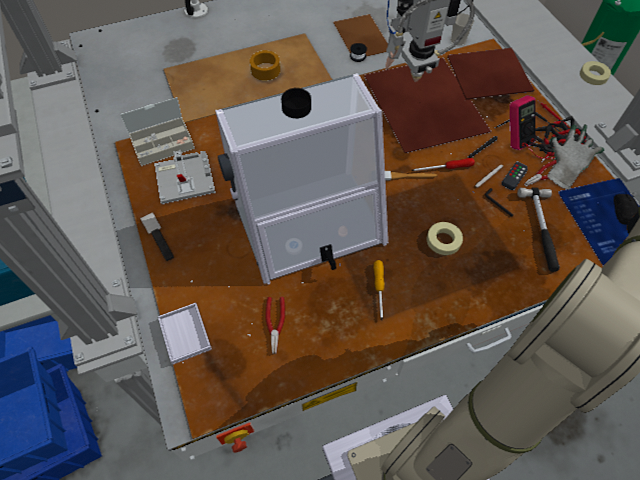

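```bash
cat > fit.py <<'E'
from h import *
from scipy.optimize import least_squares
s,c=np.sin(np.radians(20)),np.cos(np.radians(20))
B={'fl':(-.14,.18,.0),'fr':(-.14,-.18,.0),'rfl':(-.002,.18,.38),'rfr':(-.002,-.18,.38),'rbl':(.13,.18,.38),'rbr':(.13,-.18,.38),'e':(-.067,0,.177)}
T={'top':{'fl':(267,283),'fr':(388,244),'rfl':(233,151),'rfr':(384,105),'rbl':(219,113),'rbr':(364,76),'e':(317,201.5)},
'side':{'fl':(266,327),'fr':(390,271),'rfl':(222,137),'rfr':(350,103),'rbl':(181,122),'rbr':(318,94),'e':(308.5,217)}}
C={n:cam(n) for n in T}
def w(p,b):
    r=R.from_euler('z',p[2]).as_matrix(); return r@np.array(b)+[p[0],p[1],0]
f=lambda p:np.concatenate([proj(C[n],w(p,B[k]))-T[n][k] for n in T for k in T[n]])
q=least_squares(f,[.72,-.03,0],loss='soft_l1',f_scale=2)
np.set_printoptions(precision=4,suppress=True)
print(q.x,np.degrees(q.x[2]));print(q.fun.reshape(-1,2).round(1) if 0 else f(q.x).reshape(-1,2).round(1))
# triangulate grip, pixels
def tri(uvs):
    A=np.zeros((3,3));b=np.zeros(3)
    for n,uv in uvs.items():
        t,d=ray(C[n],uv);d/=np.linalg.norm(d);P=np.eye(3)-np.outer(d,d);A+=P;b+=P@t
    return np.linalg.solve(A,b)
g=tri({'top':(331.1,257.2),'side':(333.7,281)})
print('grip tri',g)
# grip model: pane outer x at z: front plane
print('grip booth',R.from_euler('z',-q.x[2]).as_matrix()@(g-[q.x[0],q.x[1],0]))
for n in T:
  for z in(.012,): 
    for nm,uv in {'top':[('noz',(343,231)),('lens',(293,246))],'side':[('lens',(286,291))]}[n]: print(n,nm,at_z(C[n],uv,.02))
E
python3 fit.py
python3 - <<'E'
import cv2
a=cv2.imread('pics/top0.png')[180:300,210:410];b=cv2.imread('pics/side0.png')[180:340,180:400]
cv2.imwrite('pics/crop1.png',cv2.vconcat([cv2.resize(a,(560,336),interpolation=2),cv2.resize(b,(560,264*560//363),interpolation=2)])[:, :])
E
```

```text
[ 0.7252 -0.0383 -0.0249] -1.426849936597733
[[-1.4 -0.5]
 [ 0.5 -0.8]
 [ 0.2 -0.3]
 [-1.1  5.4]
 [-1.  -3. ]
 [-2.8 -2.2]
 [ 2.6  2.8]
 [ 0.9  2.3]
 [ 1.2  0.6]
 [-8.1 -1.4]
 [ 3.4 -0.9]
 [ 0.5 -0.7]
 [-1.4 -2.2]
 [ 2.5 -1.3]]
grip tri [ 0.5764 -0.0338  0.048 ]
grip booth [-0.1489  0.0008  0.048 ]
top noz [ 0.6534 -0.1061  0.02  ]
top lens [0.6585 0.0409 0.02  ]
side lens [0.655  0.0436 0.02  ]
```

Request:
apply_moves --pt "0 0 -0.03 0 -1" --pt "0 0 -0.03 0 -1"

```text
clock: 1.67
position: [0.2271, -0.5794, 0.286]
ee_rot: [0.983, 0.186, -0.001, -0.005]
ft_force: [-0.2, -0.6, 1.1]
grip_width: 1.002
```

Request:
apply_moves --pt "0.026 -0.031 0 0 -1" --pt "0.026 -0.031 0 0 -1" --pt "0.026 -0.031 0 0 -1" --pt "0.026 -0.031 0 0 -1" --pt "0.026 -0.031 0 0 -1"

```text
clock: 2.08
position: [0.29, -0.3911, 0.292]
ee_rot: [0.984, 0.179, -0.001, 0.0]
ft_force: [1.3, -1.6, 1.3]
grip_width: 1.004
```

Request:
apply_moves --pt "0.026 -0.031 0 0 -1" --pt "0.026 -0.031 0 0 -1" --pt "0.026 -0.031 0 0 -1" --pt "0.026 -0.031 0 0 -1" --pt "0.026 -0.031 0 0 -1"

```text
clock: 2.5
position: [0.3571, -0.1935, 0.2922]
ee_rot: [0.984, 0.179, -0.001, 0.003]
ft_force: [1.1, -0.9, 0.9]
grip_width: 0.999
```

```bash
cat > st.py <<'E'
from h import *
np.set_printoptions(precision=3,suppress=True)
o=manip.get_obs();p,r=pose(o)
print(o["clock"],"q",o["joint_pos"],"p",p,"\nx",r[:,0],"z",r[:,2],"tilt",np.degrees(np.arctan2(r[0,2],-r[2,2])).round(1),"xyaw",np.degrees(np.arctan2(r[1,0],r[0,0])).round(1),"F",np.array(o["ft_force"]),"w",o["grip_width"])
E
python3 st.py
```

```text
2.5 q [ 0.851 -0.175 -0.409  1.868 -0.064  1.434 -0.755] p [ 0.357 -0.193  0.292] 
x [ 0.936  0.352 -0.003] z [-0.001 -0.006 -1.   ] tilt -0.1 xyaw 20.6 F [ 1.08  -0.888  0.891] w 0.9989604603613584
```

Request:
apply_moves --pt "0.026 -0.031 0 0 -1" --pt "0.026 -0.031 0 0 -1" --pt "0.026 -0.031 0 0 -1" --pt "0.026 -0.031 0 0 -1"

```text
clock: 2.83
position: [0.4105, -0.0355, 0.2924]
ee_rot: [0.984, 0.178, 0.0, 0.005]
ft_force: [1.0, -0.4, 0.2]
grip_width: 1.005
```

Request:
apply_moves --pt "0 0 0 -7 -1" --pt "0 0 0 -7 -1" --pt "0 0 0 -7 -1" --pt "0 0 0 -7 -1" --pt "0 0 0 -7 -1"

```text
clock: 3.25
position: [0.4125, -0.0237, 0.2938]
ee_rot: [0.881, 0.472, 0.0, 0.006]
ft_force: [0.0, 0.2, -0.1]
grip_width: 1.002
```

```bash
python3 st.py
```

```text
3.25 q [ 0.64  -0.169 -0.61   1.845 -0.087  1.43  -0.539] p [ 0.413 -0.024  0.294] 
x [ 0.554  0.833 -0.005] z [ 0.006 -0.011 -1.   ] tilt 0.4 xyaw 56.4 F [ 0.02   0.227 -0.116] w 1.0019367457883674
```

Request:
apply_moves --pt "0 0 -0.04 -7 -1" --pt "0 0 -0.04 -7 -1" --pt "0 0 -0.04 -7 -1" --pt "0 0 -0.04 -7 -1" --pt "0 0 -0.04 -7 -1"

```text
clock: 3.67
position: [0.407, -0.0214, 0.493]
ee_rot: [0.694, 0.72, -0.007, 0.001]
ft_force: [0.2, -0.5, -0.0]
grip_width: 1.003
```

```bash
python3 st.py
```

```text
3.6667 q [ 0.576 -0.132 -0.544  1.411 -0.06   1.851  0.057] p [ 0.407 -0.021  0.493] 
x [-0.037  0.999 -0.01 ] z [-0.008 -0.01  -1.   ] tilt -0.5 xyaw 92.1 F [ 0.214 -0.535 -0.025] w 1.003343352073025
```

Request:
apply_moves --pt "0 0 -0.04 -7 -1" --pt "0 0 -0.04 -7 -1" --pt "0 0 -0.04 -7 -1" --pt "0 0 -0.04 -7 -1"

```text
clock: 4.0
position: [0.4074, -0.0167, 0.6048]
ee_rot: [0.532, 0.846, 0.003, 0.015]
ft_force: [-0.3, -0.2, -1.0]
grip_width: 1.0
```

```bash
python3 st.py
```

```text
4.0 q [ 0.795 -0.044 -0.805  1.088 -0.024  2.055  0.426] p [ 0.407 -0.017  0.605] 
x [-0.433  0.901 -0.022] z [ 0.029 -0.011 -1.   ] tilt 1.7 xyaw 115.6 F [-0.276 -0.242 -1.021] w 0.9997831662036263
```

Request:
apply_moves --pt "0 0 -0.0415 0 -1" --pt "0 0 -0.0415 0 -1" --pt "0 0 -0.0415 0 -1" --pt "0 0 -0.0415 0 -1" --pt "0 0 -0.0415 0 -1"

```text
clock: 4.42
position: [0.4008, -0.0175, 0.6681]
ee_rot: [0.531, 0.843, 0.039, 0.076]
ft_force: [0.6, -0.6, -0.2]
grip_width: 0.995
```

```bash
python3 st.py
```

```text
4.4167 q [ 0.98  -0.099 -0.889  0.972 -0.087  2.058  0.486] p [ 0.401 -0.018  0.668] 
x [-0.424  0.901 -0.087] z [ 0.17  -0.015 -0.985] tilt 9.8 xyaw 115.2 F [ 0.615 -0.637 -0.2  ] w 0.9948359920413219
```

Request:
apply_moves --pt "0 0 -0.0415 0 -1" --pt "0 0 -0.0415 0 -1" --pt "0 0 -0.0415 0 -1" --pt "0 0 -0.0415 0 -1" --pt "0 0 -0.0415 0 -1"

```text
clock: 4.83
position: [0.3702, -0.0166, 0.7411]
ee_rot: [0.526, 0.833, 0.081, 0.15]
ft_force: [-0.0, 1.3, 0.1]
grip_width: 0.998
```

Request:
apply_moves --pt "0 0 -0.0415 0 -1" --pt "0 0 -0.0415 0 -1" --pt "0 0 -0.0415 0 -1" --pt "0 0 -0.0415 0 -1" --pt "0 0 -0.0415 0 -1"

```text
clock: 5.25
position: [0.3163, -0.013, 0.8072]
ee_rot: [0.516, 0.818, 0.122, 0.223]
ft_force: [0.6, 0.5, -0.5]
grip_width: 1.0
```

```bash
python3 st.py
```

```text
5.25 q [ 0.449 -0.258 -0.304  0.813 -0.127  2.058  0.491] p [ 0.316 -0.013  0.807] 
x [-0.369  0.898 -0.239] z [ 0.49  -0.031 -0.871] tilt 29.4 xyaw 112.3 F [ 0.585  0.46  -0.501] w 1.0003630300866346
```

Request:
apply_moves --pt "0 0 -0.0415 0 -1" --pt "0 0 -0.0415 0 -1" --pt "0 0 -0.0415 0 -1" --pt "0 0 -0.0415 0 -1" --pt "0 0 -0.0415 0 -1"

```text
clock: 5.67
position: [0.2723, -0.0048, 0.8778]
ee_rot: [0.497, 0.798, 0.161, 0.301]
ft_force: [1.6, -0.3, -0.4]
grip_width: 0.997
```

```bash
python3 st.py
```

```text
5.6667 q [ 0.198 -0.298 -0.211  0.681 -0.004  2.058  0.428] p [ 0.272 -0.005  0.878] 
x [-0.326  0.89  -0.32 ] z [ 0.64  -0.041 -0.767] tilt 39.9 xyaw 110.1 F [ 1.636 -0.314 -0.414] w 0.9967320470702236
```

Request:
apply_moves --pt "0 0 0.01 -7.1 -1" --pt "0 0 0.01 -7.1 -1" --pt "0 0 0.01 -7.1 -1" --pt "0 0 0.01 -7.1 -1" --pt "0 0 0.01 -7.1 -1"

```text
clock: 6.08
position: [0.2971, -0.0047, 0.8471]
ee_rot: [0.225, 0.909, 0.064, 0.346]
ft_force: [0.0, 0.4, 0.5]
grip_width: 0.999
```

Request:
apply_moves --pt "0 0 0.01 -7.1 -1" --pt "0 0 0.01 -7.1 -1" --pt "0 0 0.01 -7.1 -1" --pt "0 0 0.01 -5 -1"

```text
clock: 6.42
position: [0.3223, -0.0063, 0.8171]
ee_rot: [0.007, 0.935, -0.018, 0.353]
ft_force: [0.2, 0.9, -0.0]
grip_width: 0.999
```

```bash
python3 st.py; cat > go.py <<'E'
import sys
from h import *
# go.py dx dy dz : world delta -> tool rows
np.set_printoptions(precision=4,suppress=True)
p,r=pose();d=np.array([float(v) for v in sys.argv[1:4]])-(p if 'abs' in sys.argv else 0)
t=r.T@d; n=int(np.ceil(np.linalg.norm(t)/.040)); print('tool',t,'rows',n,t/n)
E
python3 go.py .40 -.03 .30 abs
```

```text
6.4167 q [-0.058 -0.413 -0.114  1.01   0.115  1.833  1.447] p [ 0.322 -0.006  0.817] 
x [-0.75   0.001 -0.661] z [ 0.661 -0.039 -0.75 ] tilt 41.4 xyaw 179.9 F [ 0.209  0.903 -0.009] w 0.9990855420596121
tool [ 0.2835 -0.0066  0.4399] rows 14 [ 0.0203 -0.0005  0.0314]
```

```bash
python3 go.py .47 -.03 .25 abs
```

```text
tool [ 0.2641 -0.0033  0.5236] rows 15 [ 0.0176 -0.0002  0.0349]
```

Request:
apply_moves --pt "0.0176 0 0.0349 0 -1" --pt "0.0176 0 0.0349 0 -1" --pt "0.0176 0 0.0349 0 -1" --pt "0.0176 0 0.0349 0 -1" --pt "0.0176 0 0.0349 0 -1"

```text
clock: 6.83
position: [0.4104, -0.0102, 0.6567]
ee_rot: [0.001, 0.942, -0.017, 0.336]
ft_force: [0.2, -0.9, 0.3]
grip_width: 1.003
```

Request:
apply_moves --pt "0.0176 0 0.0349 0 -1" --pt "0.0176 0 0.0349 0 -1" --pt "0.0176 0 0.0349 0 -1" --pt "0.0176 0 0.0349 0 -1" --pt "0.0176 0 0.0349 0 -1"

```text
clock: 7.25
position: [0.4775, -0.0179, 0.4683]
ee_rot: [0.002, 0.946, -0.017, 0.325]
ft_force: [0.8, 0.6, -0.4]
grip_width: 1.0
```

```bash
python3 st.py;python3 go.py .47 -.03 .25 abs
```

```text
7.25 q [ 0.124 -0.499 -0.155  1.89  -0.019  1.086  1.531] p [ 0.478 -0.018  0.468] 
x [-0.789 -0.007 -0.614] z [ 0.614 -0.034 -0.789] tilt 37.9 xyaw -179.5 F [ 0.825  0.626 -0.413] w 1.0001745947843632
tool [ 0.1401 -0.0054  0.168 ] rows 6 [ 0.0233 -0.0009  0.028 ]
```

```bash
python3 go.py .53 -.03 .28 abs
```

```text
tool [ 0.0743 -0.0055  0.1811] rows 5 [ 0.0149 -0.0011  0.0362]
```

Request:
apply_moves --pt "0.0149 -0.0011 0.0362 0 -1" --pt "0.0149 -0.0011 0.0362 0 -1" --pt "0.0149 -0.0011 0.0362 0 -1" --pt "0.0149 -0.0011 0.0362 0 -1" --pt "0.0149 -0.0011 0.0362 0 -1"

```text
clock: 7.67
position: [0.5296, -0.0305, 0.2726]
ee_rot: [0.002, 0.945, -0.017, 0.327]
ft_force: [1.9, -1.8, 0.2]
grip_width: 1.004
```

```bash
python3 st.py; cat > look.py <<'E'
import sys
from h import *
np.set_printoptions(precision=4,suppress=True)
n=sys.argv[1];c=cam(n);im,d=camera(n);cv2.imwrite(f"pics/{sys.argv[2]}.png",im[:,:,::-1])
for t in sys.argv[3:]:
    t,z=t.split(':')
    for x in nets.place_of(n,t)[:2]:
        u=x["xy"]; dd=d[int(round(u[1])),int(round(u[0]))]
        print(t,round(x["conf"],2),np.round(u,1),'atz',at_z(c,u,float(z)),'depth',at_d(c,u,dd) if dd>0 else None)
E
python3 look.py wrist w1 sash_grip:.05 nozzle:0.008 lens_case:.008 booth_edge:.177; python3 go.py .5764 -.0338 .05 abs
```

```text
7.6667 q [ 0.132 -0.344 -0.174  2.199  0.014  0.617  1.507] p [ 0.53  -0.031  0.273] 
x [-0.786 -0.008 -0.618] z [ 0.618 -0.034 -0.786] tilt 38.2 xyaw -179.4 F [ 1.912 -1.756  0.164] w 1.0038475494479093
sash_grip 0.86 [332.8  65.7] atz [ 0.5688 -0.0317  0.05  ] depth [ 0.5616 -0.0315  0.0614]
booth_edge 0.87 [329.4 272.3] atz [ 0.6635 -0.0315  0.177 ] depth [ 0.651  -0.0313  0.1843]
tool [0.104  0.0043 0.2065] rows 6 [0.0173 0.0007 0.0344]
```

View pics/w1.png

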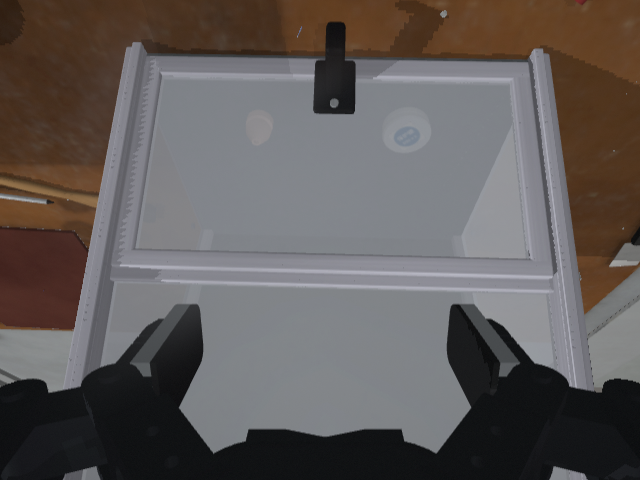

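```bash
python3 go.py .523 -.032 .105 abs; python3 - <<'E'
from h import *
c=cam('wrist')
for u in((260,140),(407,135)): print(at_z(c,u,.012))
E
```

```text
tool [0.1119 0.0036 0.1302] rows 5 [0.0224 0.0007 0.026 ]
[ 0.68278616 -0.10860788  0.012     ]
[0.67390873 0.04357448 0.012     ]
```

Request:
apply_moves --pt "0.0224 0.0007 0.026 0 -1" --pt "0.0224 0.0007 0.026 0 -1" --pt "0.0224 0.0007 0.026 0 -1" --pt "0.0224 0.0007 0.026 0 -1" --pt "0.0224 0.0007 0.026 0 -1"

```text
clock: 8.33
position: [0.5397, -0.03, 0.1304]
ee_rot: [0.001, 0.937, -0.017, 0.349]
ft_force: [2.2, -1.1, 0.2]
grip_width: 1.002
```

```bash
python3 st.py;python3 look.py wrist w2 sash_grip:.05; python3 go.py .574 -.033 .039 abs
```

```text
8.3333 q [ 0.282 -0.13  -0.348  2.39   0.243  0.169  1.265] p [ 0.54 -0.03  0.13] 
x [-0.757 -0.01  -0.654] z [ 0.654 -0.033 -0.756] tilt 40.9 xyaw -179.2 F [ 2.196 -1.103  0.249] w 1.0016332725238726
sash_grip 0.94 [327.2 196. ] atz [ 0.5718 -0.0313  0.05  ] depth [ 0.5544 -0.0307  0.0636]
tool [0.0268 0.0013 0.0901] rows 3 [0.0089 0.0004 0.03  ]
```

```bash
python3 go.py .579 -.032 .039 abs
```

```text
tool [0.0229 0.0024 0.0933] rows 3 [0.0076 0.0008 0.0311]
```

Request:
apply_moves --pt "0.0076 0.0008 0.03 0 -1" --pt "0.0076 0.0008 0.03 0 -1"

```text
clock: 8.6
position: [0.5492, -0.0383, 0.1115]
ee_rot: [0.004, 0.938, -0.029, 0.346]
ft_force: [-0.3, -0.7, -0.3]
grip_width: 1.002
```

```bash
python3 st.py; python3 go.py .579 -.032 .039 abs
```

```text
8.6 q [ 0.391 -0.058 -0.458  2.376  0.61   0.141  0.91 ] p [ 0.549 -0.038  0.112] 
x [-0.76  -0.013 -0.65 ] z [ 0.649 -0.057 -0.759] tilt 40.6 xyaw -179.0 F [-0.33  -0.682 -0.265] w 1.0016390423154617
tool [0.0244 0.0108 0.074 ] rows 2 [0.0122 0.0054 0.037 ]
```

Request:
apply_moves --pt "0.012 0.0054 0.03 0 -1" --pt "0.012 0.0054 0.03 0 -1"

```text
clock: 8.77
position: [0.5547, -0.0427, 0.0976]
ee_rot: [0.006, 0.938, -0.037, 0.344]
ft_force: [0.5, -0.3, 0.4]
grip_width: 0.995
```

```bash
python3 st.py; python3 go.py .579 -.032 .039 abs
```

```text
8.7667 q [ 0.408 -0.009 -0.484  2.37   0.979  0.145  0.549] p [ 0.555 -0.043  0.098] 
x [-0.763 -0.014 -0.646] z [ 0.645 -0.074 -0.76 ] tilt 40.3 xyaw -179.0 F [ 0.452 -0.264  0.397] w 0.9947772611594123
tool [0.0192 0.0154 0.0594] rows 2 [0.0096 0.0077 0.0297]
```

Request:
apply_moves --pt "0.01 0.008 0.02 0 -1" --pt "0.01 0.008 0.02 0 -1" --pt "0.01 0.008 0.02 0 -1"

```text
clock: 9.02
position: [0.5656, -0.0407, 0.0736]
ee_rot: [0.01, 0.937, -0.045, 0.346]
ft_force: [0.5, 0.1, 0.5]
grip_width: 0.997
```

```bash
python3 st.py; python3 go.py .579 -.032 .039 abs
```

```text
9.0167 q [ 0.365  0.078 -0.473  2.363  1.527  0.188 -0.001] p [ 0.566 -0.041  0.074] 
x [-0.761 -0.013 -0.649] z [ 0.647 -0.092 -0.757] tilt 40.5 xyaw -179.0 F [0.466 0.12  0.45 ] w 0.9974516588801018
tool [0.0122 0.0121 0.0341] rows 1 [0.0122 0.0121 0.0341]
```

Request:
apply_moves --pt "0.007 0.008 0.019 0 -1" --pt "0.007 0.008 0.017 0 -1"

```text
clock: 9.18
position: [0.5856, -0.0346, 0.0512]
ee_rot: [0.012, 0.933, -0.052, 0.355]
ft_force: [0.3, -0.9, -0.4]
grip_width: 0.999
```

```bash
python3 st.py; python3 go.py .579 -.032 .039 abs;python3 look.py wrist w3 sash_grip:.05
```

```text
9.1833 q [ 0.348  0.184 -0.49   2.338  1.877  0.273 -0.348] p [ 0.586 -0.035  0.051] 
x [-0.748 -0.014 -0.664] z [ 0.661 -0.105 -0.743] tilt 41.7 xyaw -178.9 F [ 0.261 -0.944 -0.434] w 0.9993235279109941
tool [0.013  0.0032 0.0045] rows 1 [0.013  0.0032 0.0045]
sash_grip 0.74 [330.1 293.9] atz [ 0.5721 -0.0317  0.05  ] depth [ 0.5446 -0.0294  0.0622]
```

View pics/w3.png

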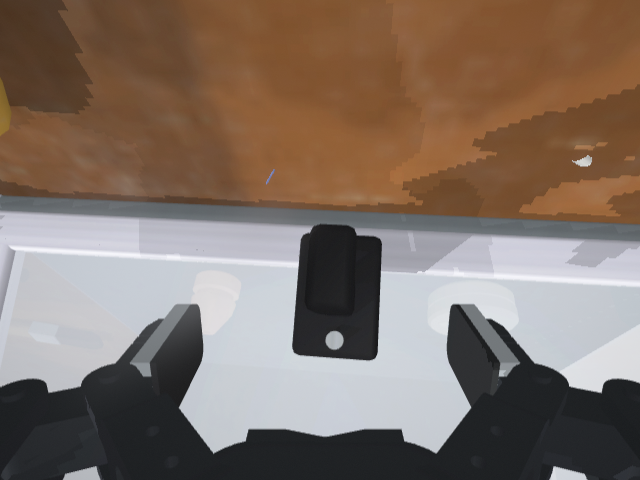

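Request:
apply_moves --pt "0.012 0.003 0.005 0 -1"

```text
clock: 9.37
position: [0.5828, -0.0324, 0.0416]
ee_rot: [0.012, 0.933, -0.053, 0.356]
ft_force: [-1.3, -0.2, -1.1]
grip_width: 0.999
```

```bash
python3 st.py; python3 go.py .581 -.032 .040 abs
```

```text
9.3667 q [ 0.362  0.208 -0.515  2.348  1.961  0.302 -0.43 ] p [ 0.583 -0.032  0.042] 
x [-0.746 -0.016 -0.665] z [ 0.663 -0.107 -0.741] tilt 41.8 xyaw -178.8 F [-1.293 -0.206 -1.094] w 0.9985686541078017
tool [ 0.0024  0.0004 -0.    ] rows 1 [ 0.0024  0.0004 -0.    ]
```

Close on the handle.

Request:
apply_moves --pt "0.002 0 0 0 0" --pt "0 0 0 0 1" --pt "0 0 0 0 1" --pt "0 0 0 0 1" --pt "0 0 0 0 1" --squeeze 60

```text
clock: 9.78
position: [0.5872, -0.0372, 0.0511]
ee_rot: [0.014, 0.93, -0.059, 0.363]
ft_force: [-5.0, 16.2, -1.3]
grip_width: 0.299
```

Request:
apply_moves --pt "0 0 0 0 1" --pt "0 0 0 0 1" --pt "0 0 0 0 1"

```text
clock: 10.03
position: [0.5872, -0.0314, 0.0518]
ee_rot: [0.01, 0.93, -0.055, 0.362]
ft_force: [5.9, -1.8, -7.2]
grip_width: 0.143
```

```bash
python3 st.py; python3 go.py 0.0342 -.0008 .094
```

```text
10.0333 q [ 0.356  0.191 -0.512  2.344  1.938  0.299 -0.408] p [ 0.587 -0.031  0.052] 
x [-0.737 -0.022 -0.675] z [ 0.673 -0.109 -0.732] tilt 42.6 xyaw -178.3 F [ 5.875 -1.805 -7.162] w 0.1426520530652745
tool [-0.0887 -0.0078 -0.0457] rows 3 [-0.0296 -0.0026 -0.0152]
```

Request:
apply_moves --pt "-0.0177 -0.0015 -0.0091 0 1" --pt "-0.0177 -0.0015 -0.0091 0 1" --pt "-0.0177 -0.0015 -0.0091 0 1"

```text
clock: 10.28
position: [0.6054, -0.0317, 0.1017]
ee_rot: [0.009, 0.931, -0.055, 0.361]
ft_force: [5.7, -2.8, -6.7]
grip_width: 0.145
```

```bash
python3 st.py; python3 go.py 0.0342 -.0008 .094
```

```text
10.2833 q [ 0.307  0.097 -0.449  2.28   1.39   0.237  0.132] p [ 0.605 -0.032  0.102] 
x [-0.74  -0.023 -0.672] z [ 0.67  -0.108 -0.734] tilt 42.4 xyaw -178.2 F [ 5.741 -2.763 -6.722] w 0.14481694103602652
tool [-0.0885 -0.0079 -0.046 ] rows 3 [-0.0295 -0.0026 -0.0153]
```

Request:
apply_moves --pt "-0.0177 -0.0015 -0.0091 0 1" --pt "-0.0177 -0.0015 -0.0091 0 1" --pt "-0.0177 -0.0015 -0.0091 0 1" --pt "-0.0177 -0.0015 -0.0091 0 1"

```text
clock: 10.62
position: [0.6316, -0.0319, 0.1741]
ee_rot: [0.008, 0.931, -0.054, 0.36]
ft_force: [14.3, -6.7, -7.3]
grip_width: 0.145
```

```bash
python3 st.py; python3 go.py 0.0342 -.0008 .094
```

```text
10.6167 q [ 0.382  0.02  -0.503  2.163  0.705  0.303  0.827] p [ 0.632 -0.032  0.174] 
x [-0.74  -0.023 -0.672] z [ 0.67  -0.106 -0.734] tilt 42.4 xyaw -178.2 F [14.307 -6.669 -7.332] w 0.1447451667385218
tool [-0.0885 -0.0078 -0.046 ] rows 3 [-0.0295 -0.0026 -0.0153]
```

Request:
apply_moves --pt "-0.019 -0.001 -0.008 0 1" --pt "-0.019 -0.001 -0.008 0 1" --pt "-0.006 0 -0.0025 0 1"

```text
clock: 10.87
position: [0.6479, -0.0322, 0.2185]
ee_rot: [0.009, 0.933, -0.055, 0.356]
ft_force: [4.1, -3.3, -3.0]
grip_width: 0.143
```

```bash
python3 st.py; python3 look.py side s2 sash_grip:.24 booth_edge:.177
```

```text
10.8667 q [ 0.396 -0.004 -0.509  2.073  0.489  0.397  1.05 ] p [ 0.648 -0.032  0.218] 
x [-0.746 -0.022 -0.665] z [ 0.663 -0.109 -0.741] tilt 41.8 xyaw -178.3 F [ 4.141 -3.31  -3.048] w 0.14328235949090898
sash_grip 0.55 [314.4 201.7] atz [0.5997 0.0008 0.24  ] depth [ 0.6297 -0.0239  0.223 ]
booth_edge 0.76 [308.7 217.4] atz [ 0.6549 -0.0275  0.177 ] depth [ 0.6497 -0.0233  0.1801]
```

View pics/s2.png

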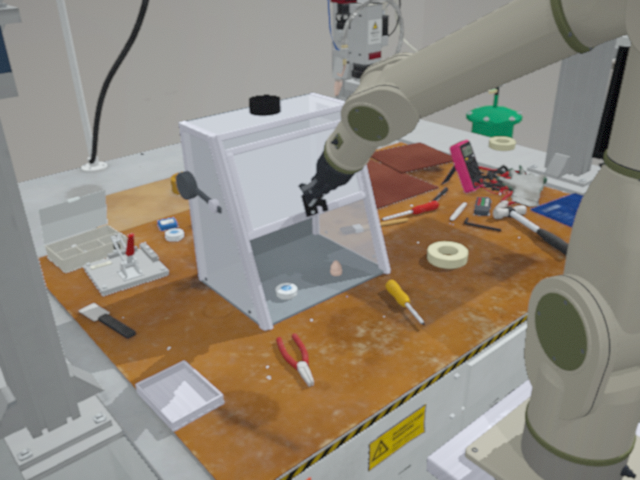

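Request:
apply_moves --pt "0 0 0 0 1" --pt "0 0 0 0 0.4" --pt "0 0 0 0 -0.2" --pt "0 0 0 0 -0.5" --pt "0 0 0 0 -0.5"

```text
clock: 11.43
position: [0.6477, -0.0328, 0.2196]
ee_rot: [0.009, 0.932, -0.055, 0.357]
ft_force: [-0.4, -1.1, -0.2]
grip_width: 0.705
```

```bash
python3 st.py; python3 look.py side s3 sash_grip:.24 nozzle:.008 lens_case:.008 tray:0; python3 go.py -.07 0 .08
```

```text
11.4333 q [ 0.396 -0.007 -0.508  2.074  0.487  0.395  1.051] p [ 0.648 -0.033  0.22 ] 
x [-0.745 -0.022 -0.667] z [ 0.665 -0.109 -0.739] tilt 42.0 xyaw -178.3 F [-0.423 -1.147 -0.162] w 0.7051640860628308
sash_grip 0.82 [315.3 200.5] atz [ 0.6031 -0.0044  0.24  ] depth [ 0.635  -0.0308  0.222 ]
nozzle 0.56 [335.1 275.4] atz [ 0.6474 -0.0952  0.008 ] depth [ 0.6505 -0.0979  0.0056]
lens_case 0.35 [179.6 395.4] atz [0.5226 0.3835 0.008 ] depth [0.5289 0.3808 0.0022]
tray 0.94 [181.3 395. ] atz [0.5303 0.377  0.    ] depth [0.5257 0.3789 0.0042]
tool [-0.0012 -0.0116 -0.1057] rows 3 [-0.0004 -0.0039 -0.0352]
```

Request:
apply_moves --pt "0 0 -0.025 0 -0.6" --pt "0 0 -0.035 0 -1" --pt "0 0 -0.035 0 -1"

```text
clock: 11.93
position: [0.5826, -0.0225, 0.2832]
ee_rot: [0.01, 0.935, -0.053, 0.351]
ft_force: [-0.4, -1.4, 1.3]
grip_width: 0.999
```

```bash
python3 st.py; python3 go.py .555 -.095 .16 abs; python3 look.py side s4 sash_grip:.23
```

```text
11.9333 q [ 0.366 -0.242 -0.454  2.116  0.146  0.544  1.338] p [ 0.583 -0.023  0.283] 
x [-0.753 -0.019 -0.658] z [ 0.656 -0.105 -0.748] tilt 41.2 xyaw -178.6 F [-0.386 -1.42   1.338] w 0.9985797382421062
tool [ 0.1032 -0.0623  0.0817] rows 4 [ 0.0258 -0.0156  0.0204]
sash_grip 0.64 [312.3 200.6] atz [ 0.6247 -0.0142  0.23  ] depth [ 0.6387 -0.0257  0.2221]
```

Request:
apply_moves --pt "0.0258 -0.0156 0.0204 0 -1" --pt "0.0258 -0.0156 0.0204 0 -1" --pt "0.0258 -0.0156 0.0204 0 -1" --pt "0.0258 -0.0156 0.0204 0 -1"

```text
clock: 12.37
position: [0.5635, -0.0927, 0.1752]
ee_rot: [0.005, 0.929, -0.054, 0.366]
ft_force: [1.4, -0.4, -0.7]
grip_width: 1.003
```

```bash
python3 st.py; python3 look.py wrist w4 nozzle:.008 lens_case:.008 booth_edge:.177 sash_grip:.228; python3 go.py .655 -.097 .020 abs
```

```text
12.3667 q [ 0.385 -0.148 -0.328  2.317  0.14   0.211  1.476] p [ 0.563 -0.093  0.175] 
x [-0.732 -0.03  -0.681] z [ 0.68  -0.105 -0.726] tilt 43.1 xyaw -177.7 F [ 1.419 -0.387 -0.718] w 1.0033282402378885
nozzle 0.75 [334.4 146.4] atz [ 0.6553 -0.1058  0.008 ] depth [ 0.6446 -0.1047  0.0178]
lens_case 0.7 [524.5 161.4] atz [0.6635 0.0385 0.008 ] depth [0.645  0.0297 0.0245]
booth_edge 0.66 [441.  385.2] atz [ 0.6646 -0.0305  0.177 ] depth [ 0.6471 -0.0339  0.1807]
tool [0.0402 0.0143 0.1758] rows 5 [0.008  0.0029 0.0352]
```

View pics/w4.png

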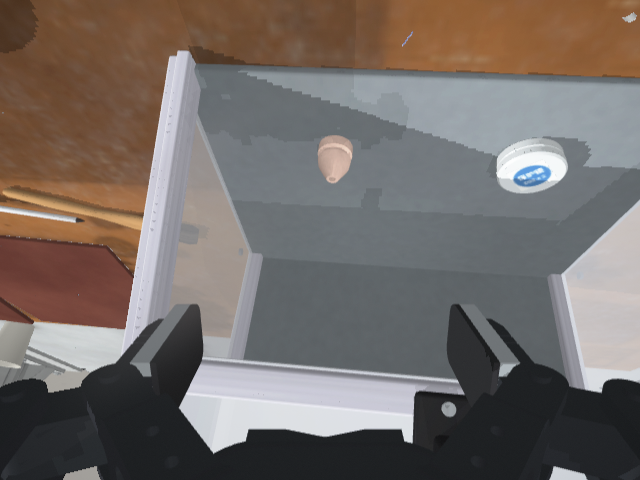

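Request:
apply_moves --pt "0.014 -0.003 0.03 0 -1" --pt "0.014 -0.003 0.03 0 -1" --pt "0.014 -0.003 0.03 0 -1"

```text
clock: 12.87
position: [0.5818, -0.1059, 0.1348]
ee_rot: [0.009, 0.928, -0.061, 0.368]
ft_force: [0.6, -0.6, 0.5]
grip_width: 0.993
```

```bash
python3 st.py; python3 look.py wrist w5 nozzle:.008 ; python3 go.py .660 -.104 .020 abs
```

```text
12.8667 q [ 0.477 -0.018 -0.414  2.311  0.698  0.111  0.946] p [ 0.582 -0.106  0.135] 
x [-0.729 -0.029 -0.684] z [ 0.682 -0.12  -0.722] tilt 43.4 xyaw -177.7 F [ 0.585 -0.617  0.47 ] w 0.9934838306994375
nozzle 0.95 [351.6 171.5] atz [ 0.6546 -0.1053  0.008 ] depth [ 0.6428 -0.1045  0.0176]
tool [0.0209 0.0193 0.1361] rows 4 [0.0052 0.0048 0.034 ]
```

Request:
apply_moves --pt "0.007 0.007 0.03 0 -1" --pt "0.006 0.007 0.03 0 -1" --pt "0.006 0.007 0.03 0 -1"

```text
clock: 13.22
position: [0.5939, -0.1073, 0.1144]
ee_rot: [0.011, 0.929, -0.066, 0.365]
ft_force: [0.4, -0.2, -0.5]
grip_width: 0.996
```

```bash
python3 st.py; python3 go.py .661 -.106 .020 abs
```

```text
13.2167 q [ 0.433  0.053 -0.388  2.296  1.238  0.122  0.41 ] p [ 0.594 -0.107  0.114] 
x [-0.733 -0.027 -0.679] z [ 0.676 -0.131 -0.725] tilt 43.0 xyaw -177.9 F [ 0.36  -0.205 -0.486] w 0.9960002016535436
tool [0.0148 0.0167 0.1137] rows 3 [0.0049 0.0056 0.0379]
```

Request:
apply_moves --pt "0.005 0.006 0.03 0 -1" --pt "0.005 0.006 0.03 0 -1" --pt "0.005 0.006 0.03 0 -1"

```text
clock: 13.47
position: [0.6176, -0.1075, 0.0812]
ee_rot: [0.013, 0.929, -0.07, 0.363]
ft_force: [0.3, 0.7, -0.3]
grip_width: 1.004
```

```bash
python3 st.py; python3 look.py wrist w6 nozzle:.008 ;python3 go.py .661 -.106 .020 abs
```

```text
13.4667 q [ 0.391  0.175 -0.368  2.259  1.788  0.171 -0.128] p [ 0.618 -0.108  0.081] 
x [-0.736 -0.027 -0.676] z [ 0.673 -0.14  -0.727] tilt 42.8 xyaw -177.9 F [ 0.273  0.663 -0.27 ] w 1.0036119320699766
nozzle 0.76 [349.6 208.5] atz [ 0.6546 -0.1054  0.008 ] depth [ 0.6429 -0.1043  0.0161]
nozzle 0.23 [634.4 230.5] atz [0.6594 0.0396 0.008 ] depth [0.6403 0.0267 0.0209]
tool [0.0072 0.011  0.0724] rows 2 [0.0036 0.0055 0.0362]
```

View pics/w6.png

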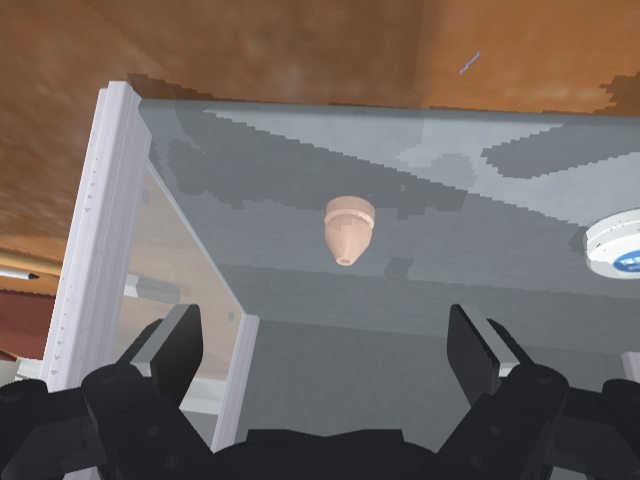

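Request:
apply_moves --pt "0.004 0.006 0.033 0 -1" --pt "0.002 0.004 0.025 0 -1"

```text
clock: 13.73
position: [0.6496, -0.1068, 0.0426]
ee_rot: [0.014, 0.929, -0.072, 0.363]
ft_force: [0.1, -0.7, 0.0]
grip_width: 1.001
```

```bash
python3 st.py; python3 go.py .662 -.106 .0155 abs
```

```text
13.7333 q [ 0.429  0.33  -0.428  2.194  2.05   0.257 -0.356] p [ 0.65  -0.107  0.043] 
x [-0.736 -0.027 -0.676] z [ 0.672 -0.144 -0.726] tilt 42.8 xyaw -177.9 F [ 0.085 -0.664  0.018] w 1.0011365782567379
tool [0.0092 0.0051 0.0279] rows 1 [0.0092 0.0051 0.0279]
```

Request:
apply_moves --pt "0.003 0 0.003 5.5 -1" --pt "0.003 0 0.003 5.5 -1"

```text
clock: 13.9
position: [0.6511, -0.1073, 0.0345]
ee_rot: [0.104, 0.923, -0.037, 0.368]
ft_force: [0.8, 0.7, -0.3]
grip_width: 1.001
```

```bash
python3 st.py; python3 go.py .6605 -.107 .017 abs; python3 -c "
from h import *;print(pose()[1][:,1])"
```

```text
13.9 q [ 0.49   0.363 -0.495  2.187  2.063  0.289 -0.542] p [ 0.651 -0.107  0.035] 
x [-0.708  0.165 -0.687] z [ 0.671 -0.146 -0.727] tilt 42.7 xyaw 166.9 F [ 0.788  0.701 -0.289] w 1.000651018170608
tool [0.0055 0.0022 0.019 ] rows 1 [0.0055 0.0022 0.019 ]
[0.22022701 0.97541733 0.00781712]
```

Request:
apply_moves --pt "0.003 0.001 0.01 0 -1" --pt "0.003 0.001 0.01 0 -1"

```text
clock: 14.07
position: [0.6612, -0.1086, 0.0187]
ee_rot: [0.108, 0.923, -0.038, 0.368]
ft_force: [0.3, 0.2, 0.6]
grip_width: 0.999
```

```bash
python3 st.py; python3 go.py .6605 -.107 .017 abs
```

```text
14.0667 q [ 0.5    0.422 -0.511  2.163  2.111  0.326 -0.577] p [ 0.661 -0.109  0.019] 
x [-0.706  0.172 -0.687] z [ 0.67  -0.15  -0.727] tilt 42.7 xyaw 166.3 F [0.262 0.212 0.643] w 0.9990987628226771
tool [0.0019 0.0014 0.0005] rows 1 [0.0019 0.0014 0.0005]
```

Request:
apply_moves --pt "0.002 0.001 0.001 0 -0.2" --pt "0 0 0 0 0.2" --pt "0 0 0 0 0.4" --squeeze 25

```text
clock: 14.32
position: [0.6607, -0.1086, 0.0185]
ee_rot: [0.11, 0.923, -0.04, 0.367]
ft_force: [0.4, 0.2, 0.5]
grip_width: 0.604
```

```bash
python3 st.py; python3 go.py .6605 -.107 .017 abs
```

```text
14.3167 q [ 0.487  0.42  -0.501  2.164  2.097  0.328 -0.57 ] p [ 0.661 -0.109  0.018] 
x [-0.707  0.173 -0.686] z [ 0.668 -0.155 -0.728] tilt 42.5 xyaw 166.2 F [0.412 0.153 0.455] w 0.6036874791863894
tool [0.0014 0.0015 0.0007] rows 1 [0.0014 0.0015 0.0007]
```

Request:
apply_moves --pt "0.001 0.001 0.001 0 0.6" --pt "0 0 0 0 1" --pt "0 0 0 0 1" --pt "0 0 0 0 1" --squeeze 25

```text
clock: 14.65
position: [0.6611, -0.1077, 0.0201]
ee_rot: [0.109, 0.923, -0.041, 0.368]
ft_force: [0.1, 0.5, -0.8]
grip_width: 0.276
```

```bash
python3 st.py; python3 look.py wrist w7 nozzle:.008
```

```text
14.65 q [ 0.48   0.416 -0.497  2.164  2.092  0.33  -0.568] p [ 0.661 -0.108  0.02 ] 
x [-0.706  0.171 -0.687] z [ 0.669 -0.157 -0.726] tilt 42.7 xyaw 166.4 F [ 0.091  0.494 -0.789] w 0.27615440495136245
nozzle 0.58 [324.5 276.1] atz [ 0.656  -0.1063  0.008 ] depth [ 0.6415 -0.1029  0.0148]
```

View pics/w7.png

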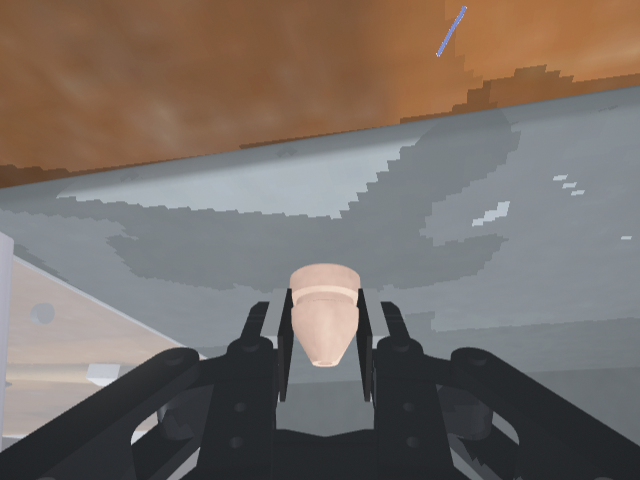

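Request:
apply_moves --pt "-0.004 0 -0.006 0 1" --pt "-0.003 0 -0.02 0 1" --pt "0 0 -0.025 0 1" --squeeze 30

```text
clock: 15.0
position: [0.6311, -0.1013, 0.0591]
ee_rot: [0.11, 0.923, -0.04, 0.365]
ft_force: [-1.3, -0.2, 1.2]
grip_width: 0.272
```

Request:
apply_moves --pt "0 0 -0.03 0 1" --pt "0 0 -0.03 0 1" --pt "0 0 -0.03 0 1"

```text
clock: 15.25
position: [0.5855, -0.0917, 0.1084]
ee_rot: [0.111, 0.924, -0.042, 0.364]
ft_force: [-0.2, -1.1, -0.4]
grip_width: 0.273
```

```bash
python3 st.py; python3 go.py .535 -.07 .16 abs
```

```text
15.25 q [ 0.38   0.046 -0.402  2.315  1.323  0.193  0.07 ] p [ 0.585 -0.092  0.108] 
x [-0.71   0.174 -0.682] z [ 0.664 -0.158 -0.731] tilt 42.2 xyaw 166.2 F [-0.198 -1.113 -0.419] w 0.2726624658026342
tool [ 0.0044  0.0094 -0.0747] rows 2 [ 0.0022  0.0047 -0.0373]
```

Request:
apply_moves --pt "0.002 0.004 -0.035 0 1" --pt "0 0.004 -0.035 0 1"

```text
clock: 15.42
position: [0.5635, -0.0851, 0.1329]
ee_rot: [0.112, 0.924, -0.045, 0.364]
ft_force: [0.6, 0.0, -0.9]
grip_width: 0.275
```

```bash
python3 st.py; python3 go.py .527 .15 .18 abs; python3 go.py .527 .379 .15 abs
```

```text
15.4167 q [ 0.384 -0.06  -0.42   2.346  0.957  0.21   0.403] p [ 0.564 -0.085  0.133] 
x [-0.71   0.175 -0.682] z [ 0.662 -0.165 -0.731] tilt 42.2 xyaw 166.2 F [ 0.574  0.006 -0.935] w 0.274731216893961
tool [ 0.0348  0.2194 -0.0974] rows 7 [ 0.005   0.0313 -0.0139]
tool [ 0.0953  0.4418 -0.1132] rows 12 [ 0.0079  0.0368 -0.0094]
```

Request:
apply_moves --pt "0.005 0.02 -0.025 0 1" --pt "0.005 0.03 -0.016 0 1" --pt "0.005 0.034 -0.013 0 1"

```text
clock: 15.67
position: [0.534, 0.0037, 0.1639]
ee_rot: [0.117, 0.923, -0.047, 0.363]
ft_force: [1.6, 0.0, -0.4]
grip_width: 0.273
```

```bash
python3 st.py; python3 go.py .527 .379 .15 abs
```

```text
15.6667 q [ 0.279 -0.191 -0.573  2.36   0.784  0.398  0.349] p [0.534 0.004 0.164] 
x [-0.708  0.182 -0.682] z [ 0.66  -0.173 -0.732] tilt 42.0 xyaw 165.6 F [ 1.55   0.024 -0.41 ] w 0.2729848102194763
tool [ 0.0829  0.3616 -0.0593] rows 10 [ 0.0083  0.0362 -0.0059]
```

Request:
apply_moves --pt "0.0075 0.036 -0.0075 0 1" --pt "0.0075 0.036 -0.0075 0 1" --pt "0.0075 0.036 -0.0075 0 1" --pt "0.0075 0.036 -0.0075 0 1"

```text
clock: 16.0
position: [0.5278, 0.1585, 0.1701]
ee_rot: [0.119, 0.921, -0.048, 0.369]
ft_force: [0.7, 0.5, -1.6]
grip_width: 0.278
```

```bash
python3 st.py; python3 go.py .527 .379 .13 abs
```

```text
16.0 q [ 0.176 -0.034 -0.898  2.223  0.982  0.73  -0.108] p [0.528 0.159 0.17 ] 
x [-0.7    0.184 -0.69 ] z [ 0.667 -0.177 -0.724] tilt 42.7 xyaw 165.3 F [ 0.726  0.544 -1.616] w 0.27757788364089553
tool [ 0.0688  0.213  -0.0106] rows 6 [ 0.0115  0.0355 -0.0018]
```

Request:
apply_moves --pt "0.008 0.036 -0.004 0 1" --pt "0.008 0.036 -0.004 0 1" --pt "0.008 0.036 -0.004 0 1" --pt "0.008 0.036 -0.004 0 1" --pt "0.008 0.03 -0.003 0 1"

```text
clock: 16.42
position: [0.5312, 0.3462, 0.1587]
ee_rot: [0.121, 0.919, -0.048, 0.372]
ft_force: [0.8, -0.7, 1.5]
grip_width: 0.277
```

```bash
python3 st.py; python3 look.py wrist w8 tray:0; python3 go.py .532 .377 .08 abs
```

```text
16.4167 q [-0.178  0.416 -0.978  1.915  1.245  1.201 -0.418] p [0.531 0.346 0.159] 
x [-0.694  0.187 -0.695] z [ 0.672 -0.178 -0.719] tilt 43.1 xyaw 164.9 F [ 0.751 -0.697  1.48 ] w 0.2765804635600157
tray 0.77 [389.   16.2] atz [0.5252 0.3838 0.    ] depth [0.523  0.3839 0.0033]
tool [0.0564 0.0267 0.0528] rows 3 [0.0188 0.0089 0.0176]
```

View pics/w8.png

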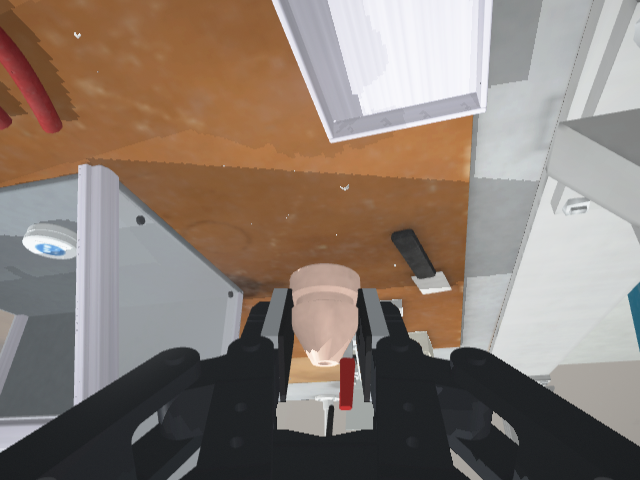

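Request:
apply_moves --pt "0.0188 0.01 0.0176 0 1" --pt "0.0188 0.01 0.0176 0 1" --pt "0.0188 0.01 0.0176 0 1"

```text
clock: 16.77
position: [0.5346, 0.3829, 0.0823]
ee_rot: [0.12, 0.919, -0.044, 0.372]
ft_force: [1.2, 0.1, -0.2]
grip_width: 0.276
```

```bash
python3 st.py; python3 go.py .533 .379 .022 abs;  python3 go.py 0 0 -.01
```

```text
16.7667 q [-0.311  0.599 -0.894  1.884  1.394  1.225 -0.571] p [0.535 0.383 0.082] 
x [-0.695  0.188 -0.694] z [ 0.673 -0.17  -0.72 ] tilt 43.1 xyaw 164.9 F [ 1.23   0.093 -0.207] w 0.27589799100448603
tool [ 0.0423 -0.0047  0.043 ] rows 2 [ 0.0211 -0.0023  0.0215]
tool [ 0.0069 -0.0001  0.0072] rows 1 [ 0.0069 -0.0001  0.0072]
```

Request:
apply_moves --pt "0.0175 -0.0025 0.018 0 1" --pt "0.0175 -0.0025 0.018 0 1"

```text
clock: 16.93
position: [0.533, 0.3804, 0.0296]
ee_rot: [0.119, 0.92, -0.043, 0.372]
ft_force: [0.7, -0.0, -0.2]
grip_width: 0.275
```

```bash
python3 st.py; python3 go.py .533 .379 .017 abs; python3 look.py side s5 nozzle:.004 tray:0; python3 - <<'E'
import cv2
a=cv2.imread('pics/s5.png');b=a[300:460,90:330]
cv2.imwrite('pics/s5c.png',cv2.resize(b,(720,480),interpolation=2))
E
```

```text
16.9333 q [-0.349  0.681 -0.844  1.907  1.48   1.206 -0.668] p [0.533 0.38  0.03 ] 
x [-0.695  0.188 -0.694] z [ 0.673 -0.168 -0.72 ] tilt 43.1 xyaw 164.9 F [ 0.709 -0.02  -0.24 ] w 0.27541187857190297
tool [ 0.0085 -0.0015  0.0093] rows 1 [ 0.0085 -0.0015  0.0093]
tray 0.96 [181.4 397.1] atz [0.5253 0.3796 0.    ] depth [0.519  0.3822 0.0058]
```

View pics/s5c.png

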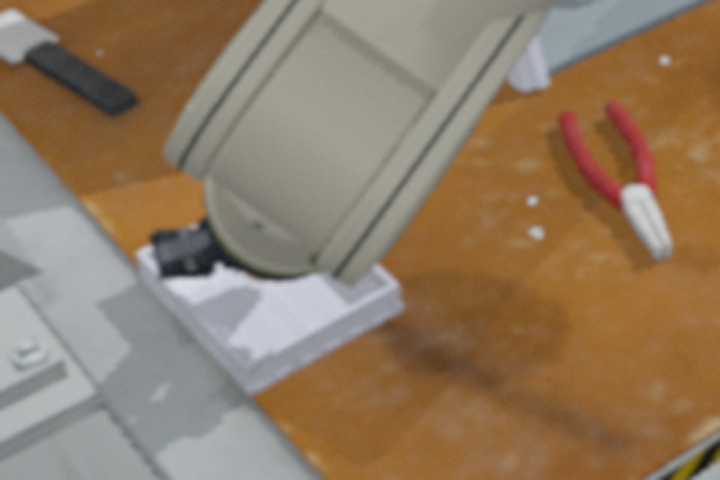

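Request:
apply_moves --pt "0.005 -0.001 0.005 0 1" --pt "0.0025 0 0.0025 0 1"

```text
clock: 17.25
position: [0.5333, 0.3791, 0.0222]
ee_rot: [0.12, 0.919, -0.043, 0.372]
ft_force: [-0.5, -0.8, -0.1]
grip_width: 0.277
```

```bash
python3 st.py
```

```text
17.25 q [-0.353  0.693 -0.836  1.909  1.494  1.205 -0.682] p [0.533 0.379 0.022] 
x [-0.695  0.188 -0.694] z [ 0.674 -0.169 -0.72 ] tilt 43.1 xyaw 164.9 F [-0.533 -0.806 -0.143] w 0.2765468125497044
```

Request:
apply_moves --pt "0.002 0 0.002 0 1" --pt "0.002 0 0.002 0 1"

```text
clock: 17.42
position: [0.5345, 0.3797, 0.019]
ee_rot: [0.121, 0.919, -0.042, 0.373]
ft_force: [0.4, -0.7, -1.1]
grip_width: 0.274
```

Request:
apply_moves --pt "0.0015 0 0.0015 0 1"

```text
clock: 17.5
position: [0.5349, 0.3799, 0.0176]
ee_rot: [0.121, 0.919, -0.042, 0.374]
ft_force: [-0.5, -0.1, -0.5]
grip_width: 0.274
```

```bash
python3 st.py
```

```text
17.5 q [-0.358  0.703 -0.829  1.908  1.507  1.203 -0.696] p [0.535 0.38  0.018] 
x [-0.692  0.191 -0.697] z [ 0.676 -0.167 -0.717] tilt 43.3 xyaw 164.6 F [-0.549 -0.123 -0.47 ] w 0.27423874463311043
```

Request:
apply_moves --pt "0.002 0 0.001 0 1" --pt "0.002 0 0.001 0 1"

```text
clock: 17.67
position: [0.5347, 0.3804, 0.0151]
ee_rot: [0.122, 0.918, -0.042, 0.375]
ft_force: [-6.7, -4.3, 17.0]
grip_width: 0.275
```

```bash
python3 st.py; python3 look.py wrist w9 tray:0
```

```text
17.6667 q [-0.363  0.709 -0.826  1.908  1.514  1.206 -0.705] p [0.535 0.38  0.015] 
x [-0.689  0.192 -0.699] z [ 0.679 -0.168 -0.715] tilt 43.5 xyaw 164.4 F [-6.68  -4.301 16.975] w 0.2749794698849901
tray 0.79 [323.6 267.3] atz [0.5282 0.3821 0.    ] depth [0.5157 0.3853 0.006 ]
```

View pics/w9.png

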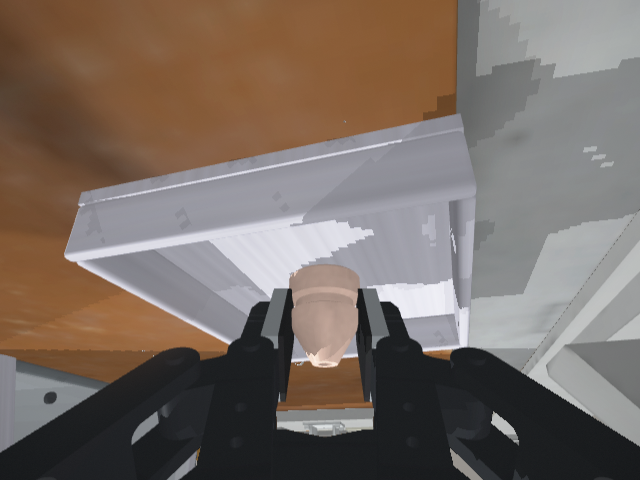

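Request:
apply_moves --pt "-0.001 0 -0.001 0 1" --pt "0 0 0 0 0.35" --pt "0 0 0 0 0.2" --pt "0 0 0 0 0" --pt "0 0 0 0 0"

```text
clock: 18.18
position: [0.5346, 0.3809, 0.0173]
ee_rot: [0.122, 0.918, -0.041, 0.376]
ft_force: [-0.4, 0.7, 0.0]
grip_width: 0.501
```

```bash
python3 st.py; python3 look.py wrist w10 nozzle:.004
```

```text
18.1833 q [-0.363  0.705 -0.828  1.908  1.511  1.207 -0.703] p [0.535 0.381 0.017] 
x [-0.688  0.192 -0.7  ] z [ 0.68  -0.167 -0.714] tilt 43.6 xyaw 164.4 F [-0.441  0.664  0.013] w 0.5013214518454459
nozzle 0.73 [321.3 271.8] atz [0.528  0.3817 0.004 ] depth [0.5161 0.3849 0.0096]
```

View pics/w10.png

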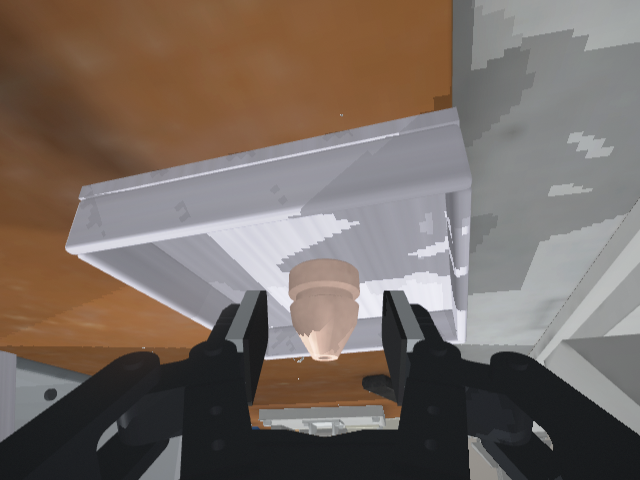

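Released, and the nozzle stands upright at (324,310) in the tray. I'll retreat along the tool axis.

Request:
apply_moves --pt "0 0 -0.015 0 0" --pt "0 0 -0.03 0 0" --pt "0 0 -0.035 0 0" --pt "-0.01 0 -0.035 0 0" --pt "-0.02 0 -0.035 0 0"

```text
clock: 18.7
position: [0.4476, 0.3962, 0.1427]
ee_rot: [0.121, 0.919, -0.048, 0.372]
ft_force: [0.9, -0.4, 0.2]
grip_width: 0.507
```

Request:
apply_moves --pt "-0.02 0 -0.03 0 0" --pt "-0.02 0 -0.03 0 0" --pt "0 0 0 0 0"

```text
clock: 18.95
position: [0.4276, 0.4046, 0.2252]
ee_rot: [0.117, 0.919, -0.043, 0.374]
ft_force: [0.6, 1.0, 0.3]
grip_width: 0.504
```

```bash
python3 st.py; python3 look.py wrist w11 nozzle:.004; python3 look.py top t11 sash_grip:.228 nozzle:.004 lens_case:.008 driver:0 pliers:0 tape:0; python3 - <<'E'
import cv2
a=cv2.imread('pics/w11.png');b=cv2.imread('pics/t11.png')
cv2.imwrite('pics/fin.png',cv2.vconcat([cv2.resize(a,(400,300)),cv2.resize(b,(400,300))]))
E
```

```text
18.95 q [-0.296  0.333 -1.099  1.866  1.098  1.386 -0.441] p [0.428 0.405 0.225] 
x [-0.693  0.183 -0.697] z [ 0.677 -0.167 -0.717] tilt 43.4 xyaw 165.2 F [0.616 0.964 0.339] w 0.5043715915247721
nozzle 0.71 [329. 103.] atz [0.5294 0.3844 0.004 ] depth [0.5163 0.3874 0.0184]
nozzle 0.23 [55.7 94.4] atz [0.4625 0.1669 0.004 ] depth [0.4568 0.1756 0.0127]
sash_grip 0.86 [323.3 202.1] atz [ 0.6271 -0.0337  0.228 ] depth [ 0.6296 -0.0347  0.2243]
nozzle 0.42 [186.7 337.3] atz [0.5136 0.3797 0.004 ] depth [0.5114 0.3793 0.0087]
lens_case 0.57 [296.7 250.9] atz [0.6469 0.0348 0.008 ] depth [0.638  0.0376 0.0238]
lens_case 0.47 [272.7 329.1] atz [0.4533 0.1716 0.008 ] depth [0.1941 0.2154 0.6318]
pliers 0.6 [276.4 325.8] atz [0.4617 0.1593 0.    ] depth [0.1965 0.2095 0.6321]
pliers 0.23 [320.6 203.7] atz [ 0.7768 -0.088   0.    ] depth [ 0.6239 -0.0254  0.2298]
tape 0.69 [444.9 239.5] atz [ 0.5335 -0.3681  0.    ] depth [ 0.1898 -0.0135  0.7228]
```

```bash
python3 - <<'E'
from h import *
c=cam('wrist');im,d=camera('wrist')
v,u=np.mgrid[40:220:1,250:410:1];P=np.array([at_d(c,(a,b),d[b,a]) for a,b in zip(u.ravel(),v.ravel())])
m=(np.hypot(P[:,0]-.528,P[:,1]-.383)<.022)&(P[:,2]>.011)
Q=P[m];print(m.sum(),Q.min(0),Q.max(0)); t=Q[Q[:,2]>Q[:,2].max()-.004];print('top',t.mean(0),np.ptp(t,0))
print(manip.get_obs()["clock"]); 
if Q[:,2].max()>.031: workorder.hand_in();print('handed in')
E
```

```text
929 [0.51464213 0.36972908 0.01100294] [0.53575225 0.39559388 0.03677913]
top [0.5264518  0.38285358 0.03481318] [0.01083061 0.01203639 0.00399085]
19.45
the job is handed in; nothing more can be done
handed in
```

The job is done and handed in at 19.5 s. The sash is up and holding on its own, and the nozzle stands upright in the tray.

- **Sash:** I lifted it by its handle about 0.19 m of its 0.20 m travel. It stayed put when I let go. The last top view put the handle at z ≈ 0.22, the same height as at release.
- **Nozzle:** I tilted the tool about 43° to reach in under the sash, gripped the nozzle and set it in the tray. It sits near the tray's centre, at about (0.527, 0.383). The final depth check put its narrow top at z ≈ 0.037. Standing on the 4 mm floor it should reach 0.036, so it is upright.
- **Forces:** The highest wrist force I read was about 17 N, when the nozzle touched the tray floor.

**Not fully checked:** I had used up the picture limit, so I did not look at the final scene by eye. In the last top view:
- The networks found the lens case, pliers and tape within about 1 to 2 cm of where they first were. The arm blocked part of that view.
- The screwdriver was not detected. I felt no contact near it.

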